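# Clamp, crease and release a book cover in a binding jig

### The arm

A 6-joint arm with a two-finger parallel gripper is mounted at the origin on the work surface. World frame = base frame: x ahead of the robot, y to its left, z up, the work surface at z = 0. Lengths are in m, angles in degrees, forces in N, time in s.
With the tool pointing down it reaches from about 0.375 to 0.925 m from the base axis. Payload 5.7 kg.
Tool frame: the origin (TCP) lies at the very end of the fingers, on their centre line; the grasp point (between the pads) lies 19 mm behind it; z points along the fingers, y is the line along which they close (so a half turn about z gives the same grasp; the last joint's range is limited). The gripper opens to 88 mm and grips with 3 to 60 N. Pads are 20 mm wide; open, the fingers measure 115 mm over their backs; the gripper's body (75 mm by 178 mm) begins 61 mm behind the grasp point.
Start: joints at [-82.282, 20.558, 86.54, -0, 72.909, -6.595], TCP at [0.148, -0.581, 0.223] pointing down, gripper open.
Joint ranges: [-170.27, 170.27], [-57.76, 135], [12.27, 136.19], [-55.21, 235.2], [11.17, 155.16], [-170.74, 170.74]. Speed limits (degrees/s): [136.94, 136.94, 180, 180, 180, 180].

### API

Orientations are given as a 3x3 rotation matrix whose columns are the frame's x, y, z axes.
In Python, from cell import env gives the robot as it stands.
- The arm moves only by the tool jog_arm, never from a script. Its arguments are lists of equal length, an entry for each row: "hand": the opening, from 0 (shut) to 1 (fully open); "slide": the shift along the tool's x, y, z in mm, a list of three; "yaw": the turn about the tool's z in rad. In form: {"hand": [hand, ...], "slide": [[dx, dy, dz], ...], "yaw": [yaw, ...]}. A call has 1 to 5 rows; each row is the pose to reach, as a shift and turn from the pose commanded when the call began, along the tool's axes at that moment; what a row does not reach only later rows make up. A row lasts 1/10 s, in which the tool goes at most 50 mm and 8.59 degrees, less where a joint would pass 70% of its speed; a pose out of reach is approached as far as the arm can. A call with a gripper value outside its range is refused whole. The fingers move at their own pace and stop on an object; "newtons" is the grip in N (left out, the last holds). Time passes only in rows, so rows that repeat a pose let the fingers close. It gives the time, the measured TCP pose, the force, the opening and the grip force at its end, in the units of the state.
- env.sense(): the state, without advancing time (a new reading comes with each control period).
- env.capture(name): name is "side" or "top"; returns a dict with "image" (400x640x3 uint8, blue, green, red), "mtx" (3x3 intrinsics, pixels), "D" ([k1, k2, p1, p2, k3] as OpenCV has them; the pictures are not rectified), "world_to_cam" (4x4, takes a point from world to camera coordinates). Camera axes: x right, y up, looking along -z (the intrinsics and any distortion apply to the point x, -y, -z); pixel columns grow to the right and rows downward; lengths in m; the calibration is good to about 2 mm. A picture is of the moment at which its call begins. There is no depth.
- env.finish_job(): hands the job in; it is judged then, once.
The state is a dict: "clock": time; "q": joint angles; "joint_vel": joint speeds; "joint_torque": joint torques, N m; "eef_pos": TCP position; "tool_rot": TCP orientation; "wrist_force": force on the tool from outside, world axes, zero at the start; "torque": the same for the moment, N m; "opening": finger opening in m; "finger_force": force on a finger pad.
Only numpy, scipy, OpenCV 4.12 (cv2) and the standard library are available. Lean on these libraries where they do the work, as an engineer would, in place of code of your own. Each camera call takes 0.05 s, during which the arm holds its last target. There are 200 camera calls.

### The job

Crease the joint between the two grey boards in the binding jig: slide the black lock grip all the way to its stop at the square block, which brings the clamp frame down, then take the T-handled creaser from its stand and run its tip along the bottom of the joint from the round-post side to the square-block side, whole length, slowly (about 4 cm a second). Hang the creaser back upright in its stand the way it hung and let go of it, then slide the lock grip fully back to its stop at the round post to free the boards. Leave the other things on the table where they are.

Things in the scene. Friction and masses are not known exactly. Their poses are not given: they have to be found in the camera images.
- jig: Plywood binding jig fixed to the table, 250 (its x) x 240 mm (its y), bed top 18 mm high; origin at the centre of its underside. Two grey boards, 5 mm thick, 180 mm long along y, are fixed on it with a straight open joint 14 mm wide between them at x = -25 mm. The lock's track runs along y at x = +100 mm; at its -y end a round post, at its +y end a square block, both 24 mm above the bed
- clampframe: Aluminium clamp frame around the joint, 10 mm thick; it sinks 1 mm for each 10 mm of the lock. Origin at the middle of its underside, on the joint's line. Bars along the jig's y 42 mm either side of the joint, cross bars 105 mm from its middle, 12 to 14 mm wide. Its top is 42 mm above the table when raised, 33 mm when down
- lock (a joint): Position of the lock grip along its track, m: 0 at the stop at the round post (clamp released), 0.090 at the stop at the square block (clamped). Grows along the jig's +y. It stays where it is left and takes 3 to 4 N to move; it starts part-way near the round-post end
- lock_grip (a point): Point to grip on the black lock grip: a ribbed upright fin 60 mm long along the jig's y (the sliding direction), 22 mm thick across it, on a dark steel carriage 70 x 44 mm. This point is on the fin's middle, 58 mm above the table, 12 mm below the fin's top; the carriage's top is 28 mm below it. Axes as the jig's
- joint_start (a point): Point on the floor of the joint (18 mm above the table, 5 mm below the boards' top), on its centre line, 15 mm short of its round-post end; axes as the jig's (y along the joint)
- joint_end (a point): Point on the floor of the joint, on its centre line, 15 mm short of its square-block end, 150 mm from joint_start
- creaser: Loose T-handled creaser, about 110 g: a wooden bar 120 mm long (its x), 18 mm wide (y) and 18 mm high, with a round steel shank, 9 mm thick with a rounded tip, reaching 50 mm straight down from the bar's middle. Total height 68 mm. Origin at the tip, z up towards the bar. The same either way round
- creaser_tip (a point): The tip of the creaser's shank (same point as its origin)
- creaser_grip (a point): Centre of the creaser's wooden bar, 59 mm above the tip
- stand: Dark wooden stand fixed to the table, to the left or to the right of the jig: base 120 mm (its x) x 70 mm, 6 mm thick, origin at the centre of its underside. Two posts at x = +-44 mm, 14 mm thick, each with an open-topped notch 28 mm wide (along y), its floor 62 mm and its cheeks 76 mm above the table. The creaser's bar lies along x in both notches
- stand_rest (a point): Where the centre of the creaser's bar lies when it hangs in the stand, 71 mm above the table; the shank hangs between the posts (74 mm clear), its tip 12 mm above the table. Axes as the stand's
- tin: Open steel tin, 120 x 100 x 50 mm, with odds and ends in it; not part of the job; origin at its underside or end
- mug: White mug, 80 mm wide, 95 mm high; not part of the job; origin at its underside or end
- jar: Glass jar with a black cap, 66 mm wide, 80 mm high; not part of the job; origin at its underside or end
- screwdriver: Screwdriver lying flat; not part of the job; origin at its underside or end
- spool: Wooden spool standing upright, 48 mm wide, 60 mm high; not part of the job; origin at its underside or end
There are look-alikes about, which are no part of the job. Of the things shaped like the creaser, the wooden one is meant.

How it is judged (in metres and radians):
On the way, in this order (a step that is already met when the one before it is completed fails the run):
1. the lock grip is at its square-block stop (value of joint lock above 0.087 m), for 0.2 s.
2. the creaser is lifted out of its stand (z of creaser_grip in the frame of stand above 0.1 m), for 0.1 s.
3. its tip is down in the joint near the round-post end, with the clamp locked (x of creaser_tip in the frame of jig between -0.033 and -0.017 m and y of creaser_tip in the frame of jig between -0.1 and -0.06 m and z of creaser_tip in the frame of jig below 0.022 m and value of joint lock above 0.087 m), for 0.1 s.
4. its tip passes slowly through the first part of the joint (x of creaser_tip in the frame of jig between -0.033 and -0.017 m and y of creaser_tip in the frame of jig between -0.05 and -0.026 m and z of creaser_tip in the frame of jig below 0.022 m and value of joint lock above 0.087 m), for 0.25 s.
5. its tip passes slowly through the middle (x of creaser_tip in the frame of jig between -0.033 and -0.017 m and y of creaser_tip in the frame of jig between -0.012 and 0.012 m and z of creaser_tip in the frame of jig below 0.022 m and value of joint lock above 0.087 m), for 0.25 s.
6. its tip passes slowly through the last part (x of creaser_tip in the frame of jig between -0.033 and -0.017 m and y of creaser_tip in the frame of jig between 0.026 and 0.05 m and z of creaser_tip in the frame of jig below 0.022 m and value of joint lock above 0.087 m), for 0.25 s.
7. its tip reaches the square-block end (x of creaser_tip in the frame of jig between -0.033 and -0.017 m and y of creaser_tip in the frame of jig between 0.06 and 0.1 m and z of creaser_tip in the frame of jig below 0.022 m and value of joint lock above 0.087 m), for 0.05 s.
8. the creaser hangs in its stand again, let go, with the clamp still locked (x of creaser_grip in the frame of stand between -0.022 and 0.022 m and y of creaser_grip in the frame of stand between -0.008 and 0.008 m and z of creaser_grip in the frame of stand between 0.066 and 0.075 m and angle between creaser's own z axis and vertical below 0.15 rad and angle between the x axis of creaser and the x axis of stand, either way round below 0.3 rad and contact force between the fingers and creaser below 0.1 N and linear speed of creaser below 0.03 m/s and value of joint lock above 0.08 m), for 0.2 s.
9. the lock grip is back at its round-post stop (value of joint lock below 0.003 m), for 0.2 s.
At the end, for the whole second after the job is handed in: The lock grip is within 3 mm of its round-post stop, and the creaser hangs at rest in its stand: bar in both notches (within 22 mm along, 8 mm across, about 5 mm in height), upright within 0.15 rad (x of creaser_grip in the frame of stand between -0.022 and 0.022 m and y of creaser_grip in the frame of stand between -0.008 and 0.008 m and z of creaser_grip in the frame of stand between 0.066 and 0.075 m and angle between creaser's own z axis and vertical below 0.15 rad and angle between the x axis of creaser and the x axis of stand, either way round below 0.3 rad and value of joint lock below 0.003 m and linear speed of creaser below 0.02 m/s); the robot touches nothing.
It fails at once if another thing on the table is moved more than 30 mm (distance of any of tin, mug, jar, screwdriver, spool from where it was at the start of the episode above 0.03 m).
It also fails if it takes over 72 s, if anything falls off the work surface, if the arm or the gripper's body presses on something with over 40 N, if the wrist force passes 120 N, or if a joint passes its speed limit or range.

## Working session

There is one attempt and no reset: what is moved stays moved. The work goes in short steps, Python scripts to look and compute and a tool call to move; the robot and the scene stay as the last step left them, time stands still between calls to the robot, and variables do not carry over. Pictures are saved under pics/ and viewed, at most 10 in all, crops included, and the job is handed in when it is done.

Besides the shell and the picture viewer there is one more tool, called after "Request:" by a JSON object that holds its "api" and its "payload". jog_arm: Moves the arm, as the interface text tells. Its arguments: {"type":"object","properties":{"hand":{"type":"array","items":{"type":"number"}},"slide":{"type":"array","items":{"type":"array","items":{"type":"number"}}},"yaw":{"type":"array","items":{"type":"number"}},"newtons":{"type":"number"}},"required":["hand","slide","yaw"]}

```bash
mkdir -p pics; cat > h.py <<'E'
import numpy as np, cv2
from cell import env
def px(c,P):
    P=np.atleast_2d(np.array(P,float)); T=c["world_to_cam"]
    p=P@T[:3,:3].T+T[:3,3]; p=p*[1,-1,-1]
    return cv2.projectPoints(p,np.zeros(3),np.zeros(3),np.array(c["mtx"]),np.array(c["D"]))[0][:,0]
def ray(c,uv,z):
    uv=np.array(uv,float).reshape(-1,1,2)
    n=cv2.undistortPoints(uv,np.array(c["mtx"]),np.array(c["D"]))[:,0]
    d=np.c_[n[:,0],-n[:,1],-np.ones(len(n))]; R=c["world_to_cam"][:3,:3]; t=c["world_to_cam"][:3,3]
    o=-R.T@t; w=d@R
    return o+w*((z-o[2])/w[:,2])[:,None]
E
python3 - <<'E'
from h import *
import pickle
for n in("top","side"):
    c=env.capture(n); c={k:np.array(v) for k,v in c.items()}; pickle.dump(c,open(n+".pkl","wb")); cv2.imwrite(f"pics/{n}0.png",c["image"])
    T=c["world_to_cam"]; print(n,-T[:3,:3].T@T[:3,3],c["mtx"][0,0])
print(env.sense())
E
```

```text
top [ 0.26157517 -0.11826326  1.33502803] 430.6988984060457
side [ 0.29699592 -0.90875953  0.65951335] 368.11759432732055
{'clock': 0.1, 'q': array([-8.22821813e+01,  2.05942488e+01,  8.65908827e+01, -1.87361271e-03,
        7.29086061e+01, -6.59491638e+00]), 'joint_vel': array([-0.00533895, -0.12576387, -0.02120428, -0.030825  , -0.05005565,
        0.07597824]), 'joint_torque': array([ 6.21168656e-04, -5.16355848e+01, -2.71406722e+01,  6.76884223e-02,
        2.76649481e-02, -2.87501325e-05]), 'eef_pos': array([ 0.14822567, -0.58077554,  0.22190172]), 'tool_rot': array([[ 9.68958445e-01,  2.47223522e-01, -2.50682742e-04],
       [ 2.47223599e-01, -9.68957108e-01,  1.61701026e-03],
       [ 1.56862146e-04, -1.62879044e-03, -9.99998661e-01]]), 'wrist_force': array([-0.39348013,  0.01945006, -0.0198786 ]), 'torque': array([0.02249749, 0.00409688, 0.00717191]), 'finger_force': 0.0, 'opening': 0.08782912098925183}
```

View pics/top0.png

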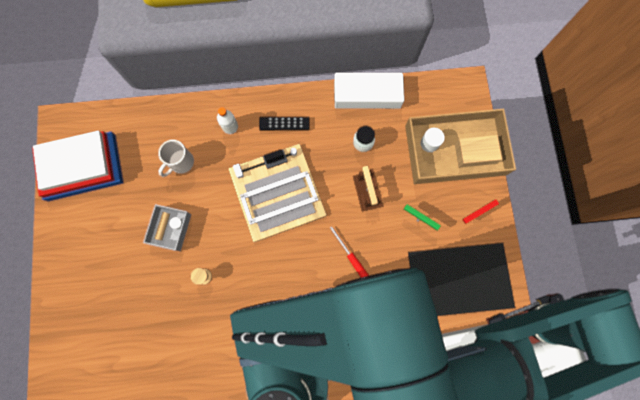

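View pics/side0.png

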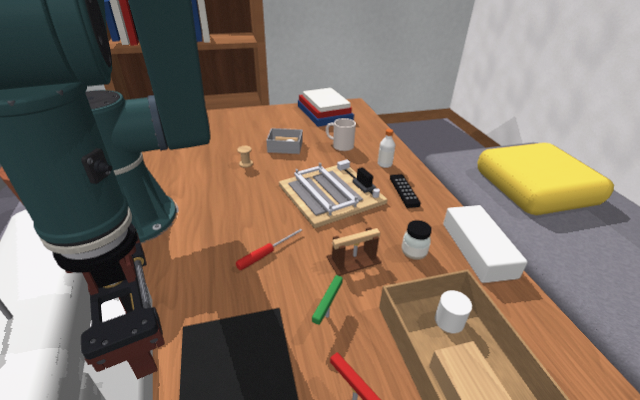

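Top view: jig at (277,193) with the lock track from (237,169) to (293,150). The wooden T-bar hangs in the dark stand at (369,188). Other T-shaped candidates are green at (421,217) and red at (480,211). The wooden one in the stand fits the description, and I'll confirm it in an enlarged crop.

```bash
python3 - <<'E'
from h import *
import pickle
t=pickle.load(open("top.pkl","rb"));s=pickle.load(open("side.pkl","rb"))
a=cv2.resize(t["image"][135:250,220:400],(800,511),interpolation=cv2.INTER_CUBIC); cv2.imwrite("pics/c1.png",a)
b=cv2.resize(s["image"][150:280,270:430],(736,598),interpolation=cv2.INTER_CUBIC); cv2.imwrite("pics/c2.png",b)
E
```

```text
(no output)
```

View pics/c1.png

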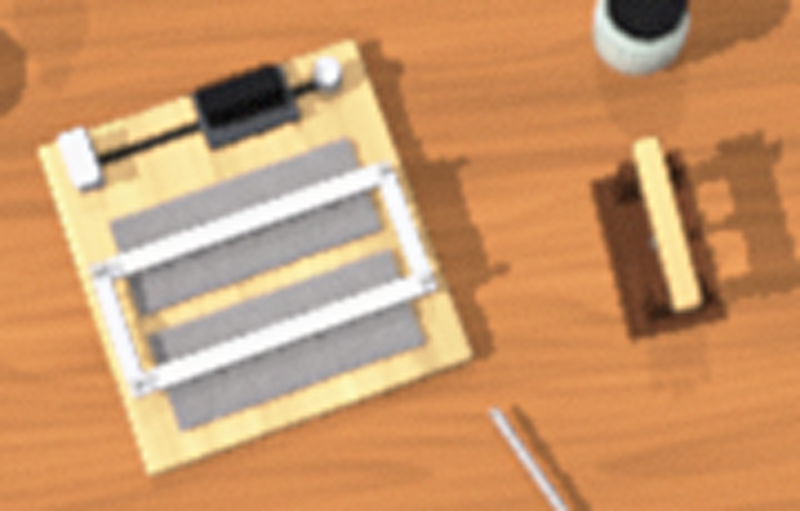

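View pics/c2.png

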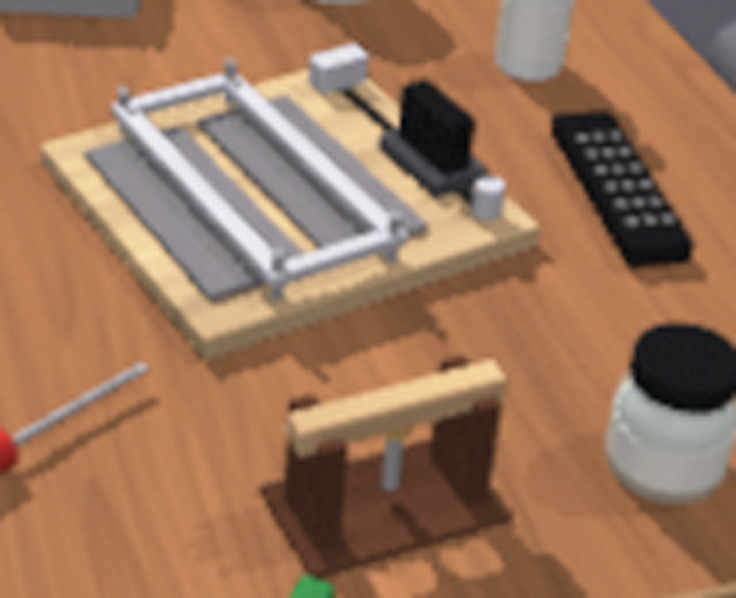

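The crops confirm it. The wooden bar, with a steel shank, lies in both notches of the dark stand, c1 (633,142) to (699,308). The round post is at c1 (327,73), the square block at (80,158), and the black fin at (243,95).

```bash
cat > m.py <<'E'
from h import *
import pickle
t=pickle.load(open("top.pkl","rb"));s=pickle.load(open("side.pkl","rb"))
T=lambda p:np.array(p)/4.4444+[220,135]-0.39
S=lambda p:np.array(p)/4.6+[270,150]-0.39
def sub(c,p):
    g=cv2.cvtColor(c["image"],cv2.COLOR_BGR2GRAY)
    return cv2.cornerSubPix(g,np.float32(p).reshape(-1,1,2),(3,3),(-1,-1),(3,50,.01))[:,0]
for n,c,p in(("top",t,T([(38,150),(353,40),(472,355),(150,473)])),("side",s,S([(42,150),(318,65),(538,225),(205,345)]))):
    w=ray(c,sub(c,p),.018); print(n,"bed",w[:,:2].round(4).tolist(),np.linalg.norm(w-np.roll(w,-1,0),axis=1).round(3),w.mean(0).round(4))
    # regular: yaw of jig y axis
w=ray(t,sub(t,T([(38,150),(353,40),(472,355),(150,473)])),.018)
v=(w[0]-w[1])+(w[3]-w[2]); print("jig y dir deg",np.degrees(np.arctan2(v[1],v[0])))
v=(w[0]-w[3])+(w[1]-w[2]); print("jig x dir deg",np.degrees(np.arctan2(v[1],v[0])))
# wooden bar
for n,c,(x0,x1,y0,y1) in(("top",t,(355,385,160,208)),("side",s,(325,385,222,255))):
    h=cv2.cvtColor(c["image"],cv2.COLOR_BGR2HSV)
    m=(h[...,2]>165)&(h[...,1]>60)&(h[...,0]>15)&(h[...,0]<30); M=np.zeros(m.shape,np.uint8); M[y0:y1,x0:x1]=m[y0:y1,x0:x1]*255
    k=max(cv2.findContours(M,0,1)[0],key=cv2.contourArea)[:,0]
    w=ray(c,k,.080)[:,:2].astype(np.float32)*1000; print(n,"bar",cv2.minAreaRect(w))
bar=ray(t,T([(633,142),(657,138),(699,305),(675,311)]),.080); print("bar hand",bar.round(4),bar.mean(0))
st=ray(t,T([(592,183),(635,337),(726,313)]),.006); print("stand base",st.round(4),(st[0]+st[2])/2)
fin=ray(t,T([(197,95),(278,66),(287,92),(207,122)]),.070);print("fin",fin.round(4),fin.mean(0))
j=ray(t,T([(393,243),(143,322)]),.018);print("joint",j.round(4))
ps=ray(t,T([(327,70)]),.042);sb=ray(t,T([(60,133),(85,127),(103,183),(80,190)]),.042);print("post",ps,"block",sb.mean(0))
E
python3 m.py
```

```text
top bed [[0.6681, 0.1308], [0.725, -0.1027], [0.4883, -0.1623], [0.4273, 0.0669]] [0.24  0.244 0.237 0.249] [ 0.5772 -0.0168  0.018 ]
side bed [[0.4249, 0.0637], [0.6388, 0.1355], [0.7233, -0.1009], [0.4846, -0.1622]] [0.226 0.251 0.246 0.234] [ 0.5679 -0.016   0.018 ]
jig y dir deg 104.29875384477752
jig x dir deg 14.489327824132538
top bar ((555.3629760742188, -300.21685791015625), (121.11893463134766, 20.518665313720703), 6.736818790435791)
side bar ((553.0325317382812, -302.373779296875), (117.39399719238281, 16.044296264648438), 7.968864440917969)
bar hand [[ 0.6134 -0.2849  0.08  ]
 [ 0.6146 -0.3016  0.08  ]
 [ 0.4966 -0.3153  0.08  ]
 [ 0.4941 -0.2988  0.08  ]] [ 0.55469109 -0.3001768   0.08      ]
stand base [[ 0.6067 -0.2618  0.006 ]
 [ 0.492  -0.2791  0.006 ]
 [ 0.5028 -0.3453  0.006 ]] [ 0.55476989 -0.30353283  0.006     ]
fin [[ 0.6794  0.009   0.07  ]
 [ 0.6948 -0.0483  0.07  ]
 [ 0.6755 -0.0529  0.07  ]
 [ 0.6594  0.0036  0.07  ]] [ 0.67727766 -0.02212961  0.07      ]
joint [[ 0.574  -0.1155  0.018 ]
 [ 0.5348  0.064   0.018 ]]
post [[ 0.69802461 -0.08092981  0.042     ]] block [0.65057566 0.09526153 0.042     ]
```

Jig centre is about (0.577,-0.017) with yaw about 14.4°, the fin about (0.680,-0.021), and the bar about (0.555,-0.300) at about 7°. I'm moving now.

Request:
{"api": "jog_arm", "payload": {"hand": [1,1,1,1,1], "slide": [[42,-26,0],[84,-53,0],[126,-80,0],[168,-106,0],[210,-133,0]], "yaw": [-0.14,-0.28,-0.42,-0.56,-0.7]}}

```text
clock: 0.6
eef_pos: [0.3198, -0.3988, 0.2224]
tool_rot: [[0.578, 0.816, -0.0], [0.816, -0.578, 0.001], [0.0, -0.0, -1.0]]
wrist_force: [1.2, -1.0, 0.2]
opening: 0.0878
finger_force: 0.0
```

Request:
{"api": "jog_arm", "payload": {"hand": [1,1,1,1,1], "slide": [[49,7,0],[98,14,0],[147,21,0],[196,28,0],[245,35,0]], "yaw": [-0.14,-0.28,-0.42,-0.56,-0.7]}}

```text
clock: 1.1
eef_pos: [0.4908, -0.2198, 0.2225]
tool_rot: [[-0.085, 0.996, -0.0], [0.996, 0.085, 0.0], [0.0, -0.0, -1.0]]
wrist_force: [1.3, -0.3, 0.1]
opening: 0.0876
finger_force: 0.0
```

Request:
{"api": "jog_arm", "payload": {"hand": [1,1,1,1,1], "slide": [[32,36,0],[64,72,0],[96,108,0],[128,144,0],[160,180,0]], "yaw": [-0.1,-0.167,-0.167,-0.167,-0.167]}}

```text
clock: 1.6
eef_pos: [0.6576, -0.0461, 0.2222]
tool_rot: [[-0.244, 0.97, -0.001], [0.97, 0.244, 0.0], [0.0, -0.001, -1.0]]
wrist_force: [0.6, -1.1, 0.4]
opening: 0.088
finger_force: 0.0
```

Request:
{"api": "jog_arm", "payload": {"hand": [1,1,1,1,1], "slide": [[19,28,20],[19,28,60],[19,28,100],[19,28,140],[19,28,165]], "yaw": [-0.005,-0.005,-0.005,-0.005,-0.005]}}

```text
clock: 2.1
eef_pos: [0.6769, -0.0222, 0.0539]
tool_rot: [[-0.249, 0.969, -0.005], [0.969, 0.249, 0.001], [0.002, -0.005, -1.0]]
wrist_force: [-0.5, 0.0, 0.7]
opening: 0.0878
finger_force: 0.0
```

Request:
{"api": "jog_arm", "payload": {"hand": [1,1,0.2,0.2,0.2], "slide": [[0,0,10],[0,0,16],[0,0,16],[0,0,16],[0,0,16]], "yaw": [0,0,0,0,0], "newtons": 20}}

```text
clock: 2.6
eef_pos: [0.6805, -0.0229, 0.0433]
tool_rot: [[-0.248, 0.969, 0.003], [0.969, 0.248, -0.0], [-0.001, 0.003, -1.0]]
wrist_force: [-0.2, 0.5, 0.4]
opening: 0.0674
finger_force: 0.0
```

Request:
{"api": "jog_arm", "payload": {"hand": [0.1,0.1,0.1,0.1,0.1], "slide": [[0,0,0],[0,0,0],[0,0,0],[0,0,0],[0,0,0]], "yaw": [0,0,0,0,0], "newtons": 20}}

```text
clock: 3.1
eef_pos: [0.6792, -0.0227, 0.0417]
tool_rot: [[-0.248, 0.969, -0.0], [0.969, 0.248, 0.0], [0.0, -0.0, -1.0]]
wrist_force: [0.0, -0.7, -0.3]
opening: 0.0276
finger_force: 0.0
```

Request:
{"api": "jog_arm", "payload": {"hand": [0.1,0.1,0.1,0.1,0.1], "slide": [[0,0,0],[0,0,0],[0,0,0],[10,0,0],[20,0,0]], "yaw": [0,0,0,0,0], "newtons": 25}}

```text
clock: 3.6
eef_pos: [0.6766, -0.004, 0.0418]
tool_rot: [[-0.248, 0.969, 0.004], [0.969, 0.248, -0.001], [-0.002, 0.004, -1.0]]
wrist_force: [5.7, -2.6, -3.6]
opening: 0.0218
finger_force: 25.0
```

Request:
{"api": "jog_arm", "payload": {"hand": [0.1,0.1,0.1,0.1,0.1], "slide": [[10,0,0],[20,0,0],[30,0,0],[40,0,0],[45,0,0]], "yaw": [0,0,0,0,0]}}

```text
clock: 4.1
eef_pos: [0.665, 0.0404, 0.0419]
tool_rot: [[-0.249, 0.968, 0.004], [0.968, 0.249, -0.001], [-0.001, 0.003, -1.0]]
wrist_force: [5.8, -1.7, -4.8]
opening: 0.022
finger_force: 25.0
```

Request:
{"api": "jog_arm", "payload": {"hand": [0.1,0.1,0.1,0.1,0.1], "slide": [[4,0,0],[8,0,0],[10,0,0],[12,0,0],[12,0,0]], "yaw": [0,0,0,0,0]}}

```text
clock: 4.6
eef_pos: [0.6626, 0.0496, 0.0419]
tool_rot: [[-0.249, 0.968, 0.004], [0.968, 0.249, -0.003], [-0.004, 0.003, -1.0]]
wrist_force: [5.3, -8.4, -4.2]
opening: 0.022
finger_force: 25.0
```

Request:
{"api": "jog_arm", "payload": {"hand": [0.1,0.1,0.1,0.1,0.1], "slide": [[2,0,0],[4,0,0],[4,0,0],[4,0,0],[4,0,0]], "yaw": [0,0,0,0,0]}}

```text
clock: 5.1
eef_pos: [0.6625, 0.05, 0.0419]
tool_rot: [[-0.25, 0.968, 0.006], [0.968, 0.25, -0.008], [-0.009, 0.003, -1.0]]
wrist_force: [7.0, -19.5, -5.6]
opening: 0.0219
finger_force: 25.0
```

Request:
{"api": "jog_arm", "payload": {"hand": [0.1,0.6,0.6,0.6,0.6], "slide": [[-5,0,0],[-5,0,0],[-5,0,0],[-5,0,0],[-5,0,0]], "yaw": [0,0,0,0,0]}}

```text
clock: 5.6
eef_pos: [0.6599, 0.0514, 0.0416]
tool_rot: [[-0.249, 0.969, -0.001], [0.969, 0.249, 0.0], [0.0, -0.001, -1.0]]
wrist_force: [0.1, 0.3, 0.8]
opening: 0.0501
finger_force: 0.0
```

Request:
{"api": "jog_arm", "payload": {"hand": [1,1,1,1,1], "slide": [[0,0,-20],[0,0,-60],[0,0,-100],[0,0,-130],[0,0,-130]], "yaw": [0,0,0,0,0]}}

```text
clock: 6.1
eef_pos: [0.6635, 0.0513, 0.1771]
tool_rot: [[-0.249, 0.968, 0.009], [0.969, 0.249, -0.0], [-0.002, 0.009, -1.0]]
wrist_force: [0.1, -0.9, 0.9]
opening: 0.0867
finger_force: 0.0
```

Request:
{"api": "jog_arm", "payload": {"hand": [1,1,1,1,1], "slide": [[-26,-16,0],[-52,-32,0],[-78,-48,0],[-104,-64,0],[-130,-80,0]], "yaw": [0.14,0.28,0.42,0.56,0.7]}}

```text
clock: 6.6
eef_pos: [0.6138, -0.0954, 0.1704]
tool_rot: [[0.439, 0.899, -0.002], [0.899, -0.439, 0.001], [-0.0, -0.002, -1.0]]
wrist_force: [0.5, -0.4, 0.5]
opening: 0.0882
finger_force: 0.0
```

Request:
{"api": "jog_arm", "payload": {"hand": [1,1,1,1,1], "slide": [[-38,6,0],[-76,12,0],[-114,18,0],[-152,24,0],[-190,28,0]], "yaw": [0.14,0.28,0.42,0.56,0.7]}}

```text
clock: 7.1
eef_pos: [0.5568, -0.279, 0.1705]
tool_rot: [[0.915, 0.404, -0.001], [0.404, -0.915, 0.001], [-0.001, -0.002, -1.0]]
wrist_force: [0.2, -0.3, -0.2]
opening: 0.0881
finger_force: 0.0
```

Request:
{"api": "jog_arm", "payload": {"hand": [1,1,1,1,1], "slide": [[0,0,0],[0,0,0],[0,0,0],[0,0,0],[0,0,0]], "yaw": [0.14,0.28,0.296,0.296,0.296]}}

```text
clock: 7.6
eef_pos: [0.5578, -0.2777, 0.1712]
tool_rot: [[0.992, 0.129, -0.001], [0.129, -0.992, 0.001], [-0.001, -0.001, -1.0]]
wrist_force: [0.6, -0.6, 0.8]
opening: 0.0879
finger_force: 0.0
```

```bash
python3 - <<'E'
from h import *
s=env.sense(); R=s["tool_rot"];p=s["eef_pos"];print(p,np.degrees(np.arctan2(R[1,1],R[0,1])),(R.T@(np.array([.555,-.3003,.052])-p)*1000).round(1))
c=env.capture("top");cv2.imwrite("pics/t1.png",cv2.resize(c["image"][135:250,220:400],(800,511),interpolation=cv2.INTER_CUBIC))
E
```

```text
[ 0.55781583 -0.2776567   0.17122247] -82.60300300485638 [ -5.6  22.2 119.2]
```

View pics/t1.png

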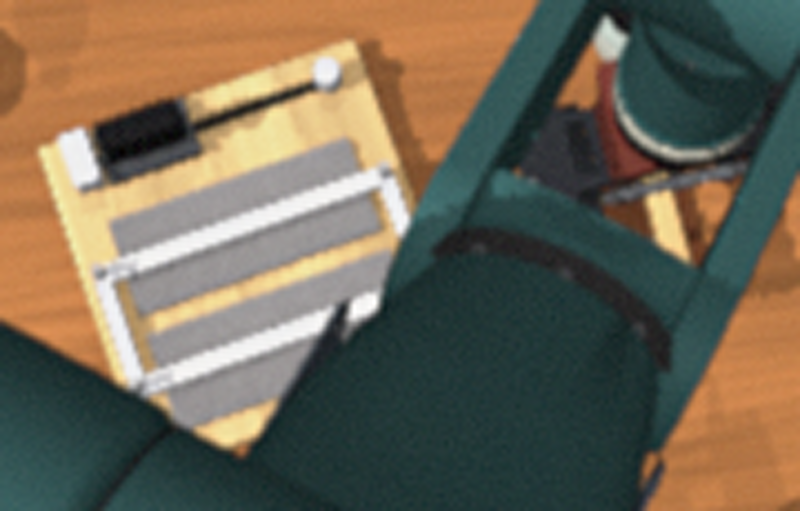

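The lock carriage sits against the square block, at about (145,140) in the crop. Next I descend on the bar.

Request:
{"api": "jog_arm", "payload": {"hand": [1,1,1,1,1], "slide": [[-5,22,10],[-5,22,30],[-5,22,60],[-5,22,90],[-5,22,105]], "yaw": [0,0,0,0,0]}}

```text
clock: 8.15
eef_pos: [0.5545, -0.2995, 0.0642]
tool_rot: [[0.992, 0.127, -0.003], [0.127, -0.992, 0.002], [-0.003, -0.002, -1.0]]
wrist_force: [-0.6, 0.1, -0.1]
opening: 0.0879
finger_force: 0.0
```

Request:
{"api": "jog_arm", "payload": {"hand": [1,0.5,0.3,0.1,0.1], "slide": [[0,0,10],[0,0,13],[0,0,13],[0,0,13],[0,0,13]], "yaw": [0,0,0,0,0], "newtons": 15}}

```text
clock: 8.65
eef_pos: [0.5565, -0.3011, 0.0548]
tool_rot: [[0.992, 0.126, 0.002], [0.126, -0.992, -0.001], [0.002, 0.001, -1.0]]
wrist_force: [0.3, 0.1, -0.6]
opening: 0.0593
finger_force: 0.0
```

Request:
{"api": "jog_arm", "payload": {"hand": [0.1,0.1,0.1,0.1,0.1], "slide": [[0,0,0],[0,0,0],[0,0,0],[0,0,0],[0,0,0]], "yaw": [0,0,0,0,0], "newtons": 15}}

```text
clock: 9.15
eef_pos: [0.5557, -0.3006, 0.0536]
tool_rot: [[0.992, 0.125, -0.0], [0.125, -0.992, 0.0], [0.0, -0.0, -1.0]]
wrist_force: [0.3, 2.4, 1.0]
opening: 0.0193
finger_force: 0.5
```

Request:
{"api": "jog_arm", "payload": {"hand": [0.05,0.05,0.05,0.05,0.05], "slide": [[0,0,0],[0,0,0],[0,0,0],[0,0,0],[0,0,0]], "yaw": [0,0,0,0,0], "newtons": 30}}

```text
clock: 9.65
eef_pos: [0.5557, -0.3006, 0.0536]
tool_rot: [[0.992, 0.125, -0.0], [0.125, -0.992, 0.0], [-0.0, -0.0, -1.0]]
wrist_force: [-0.7, 0.1, 1.1]
opening: 0.0176
finger_force: 30.0
```

Request:
{"api": "jog_arm", "payload": {"hand": [0.05,0.05,0.05,0.05,0.05], "slide": [[0,0,-15],[0,0,-35],[0,0,-60],[0,0,-85],[0,0,-100]], "yaw": [0,0,0,0,0]}}

```text
clock: 10.15
eef_pos: [0.5566, -0.3013, 0.1567]
tool_rot: [[0.992, 0.125, 0.003], [0.125, -0.992, -0.002], [0.002, 0.002, -1.0]]
wrist_force: [0.3, -0.5, -1.7]
opening: 0.0179
finger_force: 30.0
```

```bash
cat > j.py <<'E'
from h import *
import pickle
# joint floor strip (wood) between boards, from first pictures, top & side
c0=np.array([.577,-.0168]);a=np.radians(14.4);X=np.array([np.cos(a),np.sin(a)]);Y=np.array([-np.sin(a),np.cos(a)])
for n in("top","side"):
    c=pickle.load(open(n+".pkl","rb")); g=c["image"].astype(np.float32); out=[]
    for y in np.arange(-.08,.081,.01):
        xs=np.arange(-.045,-.004,.0005); P=np.c_[c0+xs[:,None]*X+y*Y,np.full(len(xs),.023)]
        uv=px(c,P).astype(np.float32); v=cv2.remap(g,uv[:,:1],uv[:,1:],1)[:,0]; w=v[:,2]-v[:,0] # red-blue: wood vs grey
        m=w>(w.max()+np.median(w[:10]))/2
        if w.max()>40: out.append((round(y,3),xs[m].min(),xs[m].max(),w.max()))
    print(n);print(np.array(out).round(4))
E
python3 j.py; python3 -c "
from h import *
s=env.sense(); print(s['eef_pos'],s['tool_rot'],s['opening'])"
```

```text
top
[[-8.00000e-02 -3.10000e-02 -1.70000e-02  9.50703e+01]
 [-7.00000e-02 -3.05000e-02 -1.70000e-02  9.56973e+01]
 [-6.00000e-02 -3.10000e-02 -1.70000e-02  9.31777e+01]
 [-5.00000e-02 -3.20000e-02 -1.70000e-02  8.56133e+01]
 [-4.00000e-02 -3.15000e-02 -1.65000e-02  8.47490e+01]
 [-3.00000e-02 -3.15000e-02 -1.60000e-02  8.29629e+01]
 [-2.00000e-02 -3.10000e-02 -1.70000e-02  9.25762e+01]
 [-1.00000e-02 -3.15000e-02 -1.70000e-02  9.13203e+01]
 [-0.00000e+00 -3.15000e-02 -1.70000e-02  9.19902e+01]
 [ 1.00000e-02 -3.15000e-02 -1.75000e-02  9.46406e+01]
 [ 2.00000e-02 -3.15000e-02 -1.75000e-02  9.17500e+01]
 [ 3.00000e-02 -3.15000e-02 -1.75000e-02  9.18750e+01]
 [ 4.00000e-02 -3.15000e-02 -1.70000e-02  9.03242e+01]
 [ 5.00000e-02 -3.15000e-02 -1.70000e-02  9.31172e+01]
 [ 6.00000e-02 -3.15000e-02 -1.70000e-02  8.96562e+01]
 [ 7.00000e-02 -3.15000e-02 -1.80000e-02  9.43438e+01]
 [ 8.00000e-02 -3.10000e-02 -1.90000e-02  9.49609e+01]]
side
[[-7.00000e-02 -3.30000e-02 -2.20000e-02  7.86875e+01]
 [-6.00000e-02 -3.30000e-02 -2.20000e-02  7.88711e+01]
 [-5.00000e-02 -3.35000e-02 -2.25000e-02  7.9
[... 202 characters left out ...]
 -2.25000e-02  7.80977e+01]
 [-0.00000e+00 -3.30000e-02 -2.25000e-02  7.83125e+01]
 [ 1.00000e-02 -3.35000e-02 -2.30000e-02  7.91328e+01]
 [ 2.00000e-02 -3.35000e-02 -2.25000e-02  7.80391e+01]
 [ 3.00000e-02 -3.40000e-02 -2.30000e-02  7.81719e+01]
 [ 4.00000e-02 -3.35000e-02 -2.30000e-02  7.90000e+01]
 [ 5.00000e-02 -3.30000e-02 -2.30000e-02  7.61250e+01]
 [ 6.00000e-02 -3.30000e-02 -2.25000e-02  7.65234e+01]
 [ 7.00000e-02 -3.25000e-02 -2.25000e-02  7.56094e+01]
 [ 8.00000e-02 -3.30000e-02 -2.30000e-02  5.99834e+01]]
[ 0.55660304 -0.30133367  0.15670857] [[ 0.99209685  0.12544846  0.00255283]
 [ 0.12545321 -0.99209792 -0.00179327]
 [ 0.0023077   0.00209936 -0.99999513]] 0.017885421521047173
```

Request:
{"api": "jog_arm", "payload": {"hand": [0.05,0.05,0.05,0.05,0.05], "slide": [[6,-28,0],[16,-78,0],[27,-128,0],[37,-176,0],[41.5,-199,0]], "yaw": [-0.02,-0.05,-0.08,-0.11,-0.126]}}

```text
clock: 10.65
eef_pos: [0.5715, -0.0943, 0.1546]
tool_rot: [[0.968, 0.252, 0.0], [0.252, -0.968, 0.001], [0.0, -0.001, -1.0]]
wrist_force: [0.5, 0.1, -1.6]
opening: 0.0181
finger_force: 30.0
```

Request:
{"api": "jog_arm", "payload": {"hand": [0.05,0.05,0.05,0.05,0.05], "slide": [[0,0,15],[0,0,35],[0,0,55],[0,0,67],[0,0,67]], "yaw": [0,0,0,0,0]}}

```text
clock: 11.15
eef_pos: [0.5707, -0.0977, 0.0856]
tool_rot: [[0.968, 0.249, -0.003], [0.249, -0.968, 0.001], [-0.003, -0.002, -1.0]]
wrist_force: [-0.5, 0.4, -1.0]
opening: 0.0176
finger_force: 30.0
```

```bash
cat > w.py <<'E'
from h import *
s=env.sense(); R=s["tool_rot"];p=s["eef_pos"]
c0=np.array([.577,-.0168]);a=np.radians(14.4);X=np.array([np.cos(a),np.sin(a)]);Y=np.array([-np.sin(a),np.cos(a)])
d=p[:2]-c0
print("t",s["clock"],"jig mm",(d@X*1000).round(2),(d@Y*1000).round(2),"z",p[2].round(4),"yaw",np.degrees(np.arctan2(R[1,1],R[0,1])).round(2),"F",s["wrist_force"].round(1),"tau",s["torque"].round(2))
E
cat > pic.py <<'E'
import sys;from w import *
c=env.capture("side"); q=px(c,[[*p[:2],p[2]-.0416],[*p[:2],p[2]+.019]]);print("tip px exp",q)
x0,y0=int(q[0][0])-60,int(q[0][1])-55
print(x0,y0,"scale 6");cv2.imwrite(sys.argv[1],cv2.resize(c["image"][y0:y0+90,x0:x0+120],None,fx=6,fy=6,interpolation=cv2.INTER_CUBIC))
E
python3 pic.py pics/s1.png
```

```text
t 11.15 jig mm -26.2 -76.84 z 0.0856 yaw -75.58 F [-0.5  0.4 -1. ] tau [ 0.02  0.03 -0.02]
tip px exp [[337.72710458 197.9161997 ]
 [338.7614831  180.14540509]]
277 142 scale 6
```

View pics/s1.png

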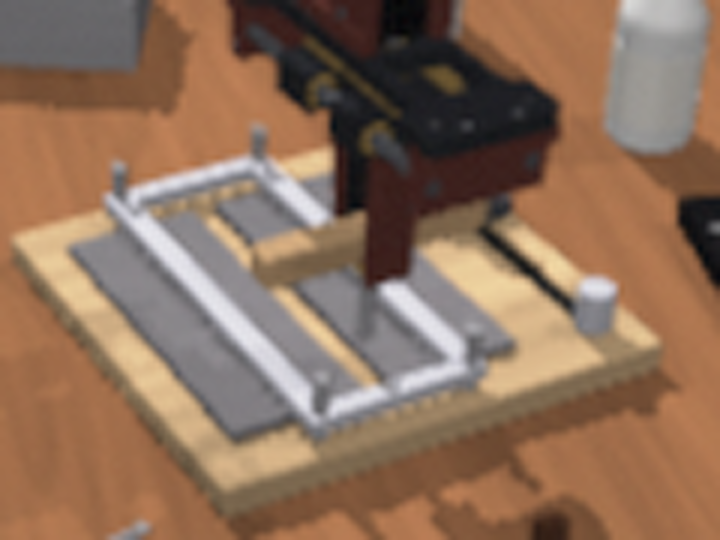

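The side crop shows the shank tip at (368,340), which is image (338,198.3). That agrees with the expected (337.7,197.9). I'm correcting sideways and lowering.

Request:
{"api": "jog_arm", "payload": {"hand": [0.05,0.05,0.05,0.05,0.05], "slide": [[1,0,5],[1,0,10],[1,0,15],[1,0,15],[1,0,15]], "yaw": [0,0,0,0,0]}}

```text
clock: 11.7
eef_pos: [0.5728, -0.0978, 0.0716]
tool_rot: [[0.968, 0.249, -0.0], [0.249, -0.968, 0.0], [-0.0, -0.0, -1.0]]
wrist_force: [-1.3, 0.3, -1.9]
opening: 0.0178
finger_force: 30.0
```

```bash
python3 w.py
```

```text
t 11.7 jig mm -24.2 -77.37 z 0.0716 yaw -75.58 F [-1.3  0.3 -1.9] tau [ 0.01  0.01 -0.03]
```

Request:
{"api": "jog_arm", "payload": {"hand": [0.05,0.05,0.05,0.05,0.05], "slide": [[0,0,3],[0,0,6],[0,0,8],[0,0,10],[0,0,11]], "yaw": [0,0,0,0,0]}}

```text
clock: 12.2
eef_pos: [0.5728, -0.0977, 0.0604]
tool_rot: [[0.968, 0.249, -0.0], [0.249, -0.968, 0.0], [-0.0, -0.0, -1.0]]
wrist_force: [0.2, 0.3, -1.9]
opening: 0.0177
finger_force: 30.0
```

Request:
{"api": "jog_arm", "payload": {"hand": [0.05,0.05,0.05,0.05,0.05], "slide": [[0,0,1],[0,0,1],[0,0,1],[0,0,1],[0,0,1]], "yaw": [0,0,0,0,0]}}

```text
clock: 12.7
eef_pos: [0.573, -0.0978, 0.0597]
tool_rot: [[0.968, 0.249, 0.0], [0.249, -0.968, 0.0], [0.0, -0.0, -1.0]]
wrist_force: [0.5, -0.8, -1.0]
opening: 0.0177
finger_force: 30.0
```

```bash
python3 w.py
```

```text
t 12.7 jig mm -24.04 -77.43 z 0.0597 yaw -75.57 F [ 0.5 -0.8 -1. ] tau [-0.    0.03 -0.07]
```

Request:
{"api": "jog_arm", "payload": {"hand": [0.05,0.05,0.05,0.05,0.05], "slide": [[0,-4,0.5],[0,-8,0.5],[0,-12,0.5],[0,-16,0.5],[0,-20,0.5]], "yaw": [0,0,0,0,0]}}

```text
clock: 13.2
eef_pos: [0.568, -0.0781, 0.0593]
tool_rot: [[0.968, 0.249, 0.0], [0.249, -0.968, -0.0], [0.0, 0.0, -1.0]]
wrist_force: [-0.2, -1.5, 0.7]
opening: 0.0179
finger_force: 30.0
```

Request:
{"api": "jog_arm", "payload": {"hand": [0.05,0.05,0.05,0.05,0.05], "slide": [[0,-4,0],[0,-8,0],[0,-12,0],[0,-16,0],[0,-20,0]], "yaw": [0,0,0,0,0]}}

```text
clock: 13.7
eef_pos: [0.563, -0.0588, 0.0593]
tool_rot: [[0.968, 0.249, 0.0], [0.249, -0.968, -0.0], [0.0, 0.0, -1.0]]
wrist_force: [0.7, -1.7, 0.5]
opening: 0.0181
finger_force: 30.0
```

```bash
python3 w.py
```

```text
t 13.7 jig mm -23.99 -37.22 z 0.0593 yaw -75.57 F [ 0.7 -1.7  0.5] tau [-0.42 -0.13 -0.02]
```

Request:
{"api": "jog_arm", "payload": {"hand": [0.05,0.05,0.05,0.05,0.05], "slide": [[0,-4,0],[0,-8,0],[0,-12,0],[0,-16,0],[0,-20,0]], "yaw": [0,0,0,0,0]}}

```text
clock: 14.2
eef_pos: [0.558, -0.0394, 0.0592]
tool_rot: [[0.968, 0.249, 0.0], [0.249, -0.968, 0.0], [0.0, 0.0, -1.0]]
wrist_force: [0.7, -1.9, 2.5]
opening: 0.0182
finger_force: 30.0
```

Request:
{"api": "jog_arm", "payload": {"hand": [0.05,0.05,0.05,0.05,0.05], "slide": [[0,-4,0],[0,-8,0],[0,-12,0],[0,-16,0],[0,-20,0]], "yaw": [0,0,0,0,0]}}

```text
clock: 14.7
eef_pos: [0.5529, -0.02, 0.0592]
tool_rot: [[0.968, 0.249, 0.0], [0.249, -0.968, 0.0], [0.0, -0.0, -1.0]]
wrist_force: [0.3, -2.0, 2.1]
opening: 0.0178
finger_force: 30.0
```

Request:
{"api": "jog_arm", "payload": {"hand": [0.05,0.05,0.05,0.05,0.05], "slide": [[0,-4,0],[0,-8,0],[0,-12,0],[0,-16,0],[0,-20,0]], "yaw": [0,0,0,0,0]}}

```text
clock: 15.2
eef_pos: [0.5479, -0.0006, 0.0592]
tool_rot: [[0.968, 0.249, -0.0], [0.249, -0.968, 0.0], [0.0, -0.0, -1.0]]
wrist_force: [0.5, -3.0, 2.1]
opening: 0.0176
finger_force: 30.0
```

Request:
{"api": "jog_arm", "payload": {"hand": [0.05,0.05,0.05,0.05,0.05], "slide": [[0,-4,0],[0,-8,0],[0,-12,0],[0,-16,0],[0,-20,0]], "yaw": [0,0,0,0,0]}}

```text
clock: 15.7
eef_pos: [0.5429, 0.0187, 0.0592]
tool_rot: [[0.968, 0.249, -0.0], [0.249, -0.968, 0.0], [-0.0, -0.0, -1.0]]
wrist_force: [0.4, -2.4, 3.2]
opening: 0.018
finger_force: 30.0
```

Request:
{"api": "jog_arm", "payload": {"hand": [0.05,0.05,0.05,0.05,0.05], "slide": [[0,-4,0],[0,-8,0],[0,-12,0],[0,-16,0],[0,-20,0]], "yaw": [0,0,0,0,0]}}

```text
clock: 16.2
eef_pos: [0.5379, 0.0381, 0.0592]
tool_rot: [[0.968, 0.249, -0.0], [0.249, -0.968, 0.0], [-0.0, -0.0, -1.0]]
wrist_force: [-0.2, -1.8, 1.7]
opening: 0.0178
finger_force: 30.0
```

Request:
{"api": "jog_arm", "payload": {"hand": [0.05,0.05,0.05,0.05,0.05], "slide": [[0,-4,0],[0,-8,0],[0,-12,0],[0,-13,0],[0,-13,0]], "yaw": [0,0,0,0,0]}}

```text
clock: 16.7
eef_pos: [0.5345, 0.0512, 0.0592]
tool_rot: [[0.969, 0.249, -0.0], [0.249, -0.969, 0.001], [-0.0, -0.001, -1.0]]
wrist_force: [0.8, 1.5, 3.8]
opening: 0.0175
finger_force: 30.0
```

```bash
python3 w.py
```

```text
t 16.7 jig mm -24.25 76.44 z 0.0592 yaw -75.58 F [0.8 1.5 3.8] tau [ 0.4  -0.03  0.03]
```

Request:
{"api": "jog_arm", "payload": {"hand": [0.05,0.05,0.05,0.05,0.05], "slide": [[0,0,-15],[0,0,-40],[0,0,-70],[0,0,-95],[0,0,-105]], "yaw": [0,0,0,0,0]}}

```text
clock: 17.2
eef_pos: [0.5354, 0.0506, 0.1659]
tool_rot: [[0.968, 0.249, 0.002], [0.249, -0.968, 0.0], [0.002, 0.0, -1.0]]
wrist_force: [0.8, 0.3, -0.8]
opening: 0.0176
finger_force: 30.0
```

Request:
{"api": "jog_arm", "payload": {"hand": [0.05,0.05,0.05,0.05,0.05], "slide": [[-4,20,0],[-12,60,0],[-19,98,0],[-26,136,0],[-33.5,173,0]], "yaw": [0,0,0,0,0]}}

```text
clock: 17.7
eef_pos: [0.5444, -0.1265, 0.1628]
tool_rot: [[0.968, 0.249, -0.002], [0.249, -0.968, 0.001], [-0.002, -0.002, -1.0]]
wrist_force: [1.6, -0.5, -0.4]
opening: 0.0179
finger_force: 30.0
```

Request:
{"api": "jog_arm", "payload": {"hand": [0.05,0.05,0.05,0.05,0.05], "slide": [[-8,40,0],[-16,80,0],[-23,120,0],[-30,155,0],[-33.5,173,0]], "yaw": [0.03,0.06,0.09,0.12,0.126]}}

```text
clock: 18.2
eef_pos: [0.5554, -0.3039, 0.1627]
tool_rot: [[0.992, 0.123, -0.001], [0.123, -0.992, 0.001], [-0.001, -0.001, -1.0]]
wrist_force: [-0.7, 1.2, -1.4]
opening: 0.0182
finger_force: 30.0
```

Request:
{"api": "jog_arm", "payload": {"hand": [0.05,0.05,0.05,0.05,0.05], "slide": [[0,0,10],[0,0,20],[0,0,30],[0,0,30],[0,0,30]], "yaw": [0,0,0,0,0]}}

```text
clock: 18.7
eef_pos: [0.5559, -0.2998, 0.1336]
tool_rot: [[0.992, 0.127, -0.001], [0.127, -0.992, 0.001], [-0.001, -0.001, -1.0]]
wrist_force: [0.7, 0.5, -1.3]
opening: 0.0176
finger_force: 30.0
```

```bash
python3 w.py; python3 -c "
from h import *
s=env.sense();print(s['eef_pos'],(s['tool_rot'].T@(np.array([.5557,-.3006,.0536])-s['eef_pos'])*1000).round(1))"
```

```text
t 18.7 jig mm -90.85 -268.9 z 0.1336 yaw -82.71 F [ 0.7  0.5 -1.3] tau [0.05 0.02 0.03]
[ 0.55587575 -0.29984815  0.13357204] [-0.2  0.8 80. ]
```

Request:
{"api": "jog_arm", "payload": {"hand": [0.05,0.05,0.05,0.05,0.05], "slide": [[0,0.7,15],[0,0.7,35],[0,0.7,55],[0,0.7,65],[0,0.7,70]], "yaw": [0,0,0,0,0]}}

```text
clock: 19.2
eef_pos: [0.5556, -0.3015, 0.0628]
tool_rot: [[0.992, 0.126, -0.001], [0.126, -0.992, 0.001], [-0.001, -0.001, -1.0]]
wrist_force: [0.1, 0.1, -1.5]
opening: 0.0178
finger_force: 30.0
```

Request:
{"api": "jog_arm", "payload": {"hand": [0.05,0.05,0.05,0.05,0.05], "slide": [[0,0,4],[0,0,8],[0,0,10],[0,0,10],[0,0,10]], "yaw": [0,0,0,0,0]}}

```text
clock: 19.7
eef_pos: [0.5565, -0.3022, 0.0545]
tool_rot: [[0.992, 0.125, 0.001], [0.125, -0.992, -0.0], [0.001, 0.0, -1.0]]
wrist_force: [-0.6, -0.0, -2.2]
opening: 0.0178
finger_force: 30.0
```

```bash
python3 w.py; python3 -c "
from h import *
s=env.sense();print(s['eef_pos'])"
```

```text
t 19.7 jig mm -90.88 -271.34 z 0.0545 yaw -82.79 F [-0.6 -0.  -2.2] tau [-0.05  0.02  0.01]
[ 0.55645559 -0.30221964  0.0545243 ]
```

Request:
{"api": "jog_arm", "payload": {"hand": [0.05,0.05,0.05,0.05,0.05], "slide": [[-0.5,-1.2,0],[-0.5,-1.2,0.5],[-0.5,-1.2,1],[-0.5,-1.2,1],[-0.5,-1.2,1]], "yaw": [0,0,0,0,0]}}

```text
clock: 20.2
eef_pos: [0.5556, -0.3009, 0.0536]
tool_rot: [[0.992, 0.126, 0.0], [0.126, -0.992, 0.0], [0.0, -0.0, -1.0]]
wrist_force: [-1.9, 0.3, 4.5]
opening: 0.0178
finger_force: 30.0
```

Request:
{"api": "jog_arm", "payload": {"hand": [0.3,0.5,0.7,0.9,1], "slide": [[0,0,0],[0,0,0],[0,0,0],[0,0,0],[0,0,0]], "yaw": [0,0,0,0,0]}}

```text
clock: 20.7
eef_pos: [0.5556, -0.301, 0.053]
tool_rot: [[0.992, 0.125, -0.0], [0.125, -0.992, 0.0], [-0.0, -0.0, -1.0]]
wrist_force: [-0.1, -0.3, 0.3]
opening: 0.0544
finger_force: 0.0
```

Request:
{"api": "jog_arm", "payload": {"hand": [1,1,1,1,1], "slide": [[0,0,0],[0,0,-15],[0,0,-50],[0,0,-90],[0,0,-125]], "yaw": [0,0,0,0,0]}}

```text
clock: 21.2
eef_pos: [0.5558, -0.3011, 0.181]
tool_rot: [[0.992, 0.125, 0.001], [0.125, -0.992, -0.001], [0.001, 0.001, -1.0]]
wrist_force: [0.2, -1.0, 0.3]
opening: 0.0872
finger_force: 0.0
```

```bash
python3 - <<'E'
from w import *
print(p,(R.T@(np.array([.6625,.0507,.042])-p)*1000).round(1))
c=env.capture("side");h=cv2.cvtColor(c["image"],cv2.COLOR_BGR2HSV)
m=(h[...,2]>165)&(h[...,1]>60)&(h[...,0]>15)&(h[...,0]<30);M=np.zeros(m.shape,np.uint8);M[222:255,325:385]=m[222:255,325:385]*255
k=max(cv2.findContours(M,0,1)[0],key=cv2.contourArea)[:,0]
print(cv2.minAreaRect(ray(c,k,.08)[:,:2].astype(np.float32)*1000))
cv2.imwrite("pics/s2.png",cv2.resize(c["image"][150:280,270:430],None,fx=4.6,fy=4.6))
E
```

```text
t 21.2 jig mm -91.24 -270.08 z 0.181 yaw -82.79 F [ 0.2 -1.   0.3] tau [0.04 0.04 0.01]
[ 0.55579026 -0.30108934  0.18103834] [ 149.9 -335.7  138.9]
((552.6087036132812, -302.481201171875), (116.44078826904297, 16.200950622558594), 7.214386463165283)
```

View pics/s2.png

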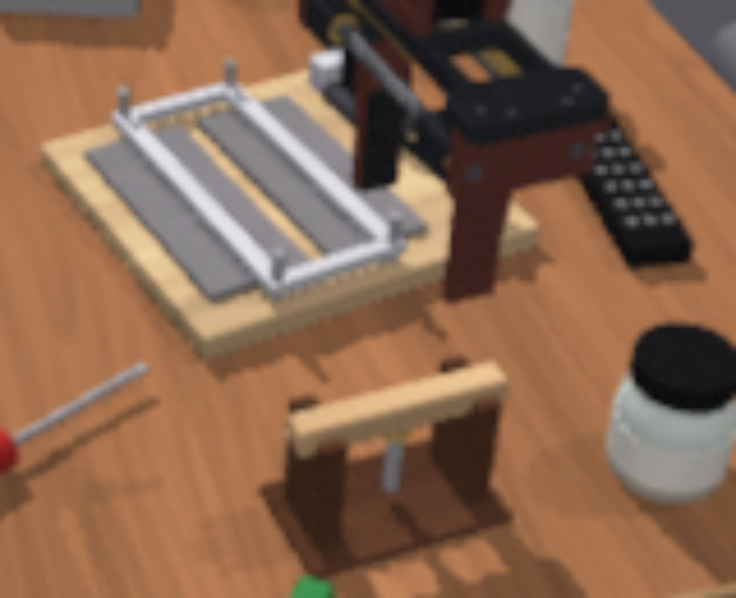

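The creaser hangs in both notches exactly as before, bar at crop (290,425) to (500,375) with the shank upright at (393,465). Back to the lock.

Request:
{"api": "jog_arm", "payload": {"hand": [1,1,1,1,1], "slide": [[14,-31,0],[28,-62,0],[42,-93,0],[56,-124,0],[70,-156,0]], "yaw": [-0.14,-0.28,-0.42,-0.56,-0.7]}}

```text
clock: 21.75
eef_pos: [0.6059, -0.1363, 0.1793]
tool_rot: [[0.674, 0.739, 0.001], [0.739, -0.674, -0.0], [0.001, 0.001, -1.0]]
wrist_force: [0.2, -0.7, -0.2]
opening: 0.0879
finger_force: 0.0
```

Request:
{"api": "jog_arm", "payload": {"hand": [1,1,1,1,1], "slide": [[36,-17,0],[72,-35,0],[108,-53,0],[144,-70,0],[172,-84,0]], "yaw": [-0.14,-0.28,-0.42,-0.56,-0.7]}}

```text
clock: 22.25
eef_pos: [0.6609, 0.0483, 0.1793]
tool_rot: [[0.038, 0.999, 0.001], [0.999, -0.038, 0.0], [0.001, 0.001, -1.0]]
wrist_force: [0.3, -0.9, 0.0]
opening: 0.0877
finger_force: 0.0
```

Request:
{"api": "jog_arm", "payload": {"hand": [1,1,1,1,1], "slide": [[0,0,0],[0,0,0],[0,0,0],[0,0,0],[0,0,0]], "yaw": [-0.14,-0.28,-0.296,-0.296,-0.296]}}

```text
clock: 22.75
eef_pos: [0.6603, 0.0457, 0.1786]
tool_rot: [[-0.245, 0.969, 0.0], [0.969, 0.245, 0.0], [0.0, 0.0, -1.0]]
wrist_force: [0.8, -0.3, -0.2]
opening: 0.0877
finger_force: 0.0
```

```bash
python3 - <<'E'
from w import *
print(p,(R.T@(np.array([.6622,.0505,.042])-p)*1000).round(1))
E
```

```text
t 22.75 jig mm 96.25 39.82 z 0.1786 yaw 14.2 F [ 0.8 -0.3 -0.2] tau [-0.05 -0.13  0.01]
[0.6603218  0.04570428 0.17858891] [  4.2   2.9 136.6]
```

Request:
{"api": "jog_arm", "payload": {"hand": [1,1,1,1,1], "slide": [[3,3,15],[3,3,45],[3,3,85],[3,3,115],[3,3,125]], "yaw": [-0.004,-0.004,-0.004,-0.004,-0.004]}}

```text
clock: 23.25
eef_pos: [0.6593, 0.0497, 0.0487]
tool_rot: [[-0.251, 0.968, -0.007], [0.968, 0.251, 0.0], [0.002, -0.007, -1.0]]
wrist_force: [-0.2, 0.8, 0.7]
opening: 0.0879
finger_force: 0.0
```

Request:
{"api": "jog_arm", "payload": {"hand": [1,0.1,0.1,0.1,0.1], "slide": [[0,0,8],[0,0,11],[0,0,11],[0,0,11],[0,0,11]], "yaw": [0,0,0,0,0], "newtons": 20}}

```text
clock: 23.75
eef_pos: [0.6634, 0.0496, 0.0435]
tool_rot: [[-0.252, 0.968, 0.002], [0.968, 0.252, 0.0], [-0.001, 0.002, -1.0]]
wrist_force: [-0.1, 0.8, 0.7]
opening: 0.0593
finger_force: 0.0
```

Request:
{"api": "jog_arm", "payload": {"hand": [0.1,0.1,0.1,0.1,0.1], "slide": [[0,0,0],[0,0,0],[0,0,0],[0,0,0],[0,0,0]], "yaw": [0,0,0,0,0], "newtons": 20}}

```text
clock: 24.25
eef_pos: [0.6626, 0.0497, 0.0422]
tool_rot: [[-0.252, 0.968, 0.0], [0.968, 0.252, 0.0], [0.0, 0.0, -1.0]]
wrist_force: [0.2, -0.1, 2.3]
opening: 0.0217
finger_force: 20.0
```

Request:
{"api": "jog_arm", "payload": {"hand": [0.1,0.1,0.1,0.1,0.1], "slide": [[0,0,0],[0,0,0],[0,0,0],[-8,0,0],[-18,0,0]], "yaw": [0,0,0,0,0], "newtons": 25}}

```text
clock: 24.75
eef_pos: [0.6671, 0.0327, 0.0422]
tool_rot: [[-0.253, 0.968, -0.0], [0.968, 0.253, 0.001], [0.001, 0.0, -1.0]]
wrist_force: [0.9, 5.1, 0.5]
opening: 0.0218
finger_force: 25.0
```

```bash
python3 w.py
```

```text
t 24.75 jig mm 99.53 25.54 z 0.0422 yaw 14.64 F [0.9 5.1 0.5] tau [ 0.64 -0.21  0.01]
```

Request:
{"api": "jog_arm", "payload": {"hand": [0.1,0.1,0.1,0.1,0.1], "slide": [[-10,0,0],[-20,0,0],[-30,0,0],[-40,0,0],[-50,0,0]], "yaw": [0,0,0,0,0]}}

```text
clock: 25.25
eef_pos: [0.68, -0.0171, 0.0422]
tool_rot: [[-0.252, 0.968, 0.0], [0.968, 0.252, 0.0], [0.0, 0.0, -1.0]]
wrist_force: [1.9, 4.7, -1.1]
opening: 0.0218
finger_force: 25.0
```

Request:
{"api": "jog_arm", "payload": {"hand": [0.1,0.1,0.1,0.1,0.1], "slide": [[-8,0,0],[-14,0,0],[-18,0,0],[-22,0,0],[-22,0,0]], "yaw": [0,0,0,0,0]}}

```text
clock: 25.75
eef_pos: [0.6853, -0.0371, 0.0422]
tool_rot: [[-0.252, 0.968, 0.0], [0.968, 0.252, 0.001], [0.001, 0.0, -1.0]]
wrist_force: [2.4, 5.0, -0.7]
opening: 0.0216
finger_force: 25.0
```

Request:
{"api": "jog_arm", "payload": {"hand": [0.1,0.1,0.1,0.1,0.1], "slide": [[-2,0,0],[-4,0,0],[-4,0,0],[-4,0,0],[-4,0,0]], "yaw": [0,0,0,0,0]}}

```text
clock: 26.25
eef_pos: [0.6853, -0.0374, 0.0422]
tool_rot: [[-0.252, 0.968, -0.002], [0.968, 0.252, 0.005], [0.005, -0.0, -1.0]]
wrist_force: [0.0, 16.2, 1.9]
opening: 0.0215
finger_force: 25.0
```

```bash
python3 w.py
```

```text
t 26.25 jig mm 99.79 -46.86 z 0.0422 yaw 14.61 F [ 0.  16.2  1.9] tau [ 2.42 -0.39  0.02]
```

Request:
{"api": "jog_arm", "payload": {"hand": [0.3,0.5,0.6,0.8,1], "slide": [[0,0,0],[0,0,0],[0,0,0],[0,0,0],[0,0,0]], "yaw": [0,0,0,0,0]}}

```text
clock: 26.75
eef_pos: [0.686, -0.0419, 0.0421]
tool_rot: [[-0.252, 0.968, -0.0], [0.968, 0.252, -0.0], [-0.0, -0.0, -1.0]]
wrist_force: [0.1, -0.6, 0.6]
opening: 0.055
finger_force: 0.0
```

Request:
{"api": "jog_arm", "payload": {"hand": [1,1,1,1,1], "slide": [[0,0,0],[0,0,-15],[0,0,-55],[0,0,-95],[0,0,-130]], "yaw": [0,0,0,0,0]}}

```text
clock: 27.25
eef_pos: [0.6866, -0.0414, 0.1754]
tool_rot: [[-0.252, 0.968, 0.002], [0.968, 0.252, -0.0], [-0.001, 0.002, -1.0]]
wrist_force: [0.3, -0.3, 0.1]
opening: 0.0877
finger_force: 0.0
```

Request:
{"api": "jog_arm", "payload": {"hand": [1,1,1,1,1], "slide": [[30,-10,0],[75,-20,0],[120,-30,0],[140,-30,0],[140,-30,0]], "yaw": [0,0,0,0,0]}}

```text
clock: 27.75
eef_pos: [0.6208, 0.0893, 0.1736]
tool_rot: [[-0.255, 0.967, 0.001], [0.967, 0.255, 0.001], [0.001, 0.001, -1.0]]
wrist_force: [0.0, -0.6, -0.2]
opening: 0.0878
finger_force: 0.0
```

```bash
python3 - <<'E'
from w import *
c=env.capture("side");cv2.imwrite("pics/s3.png",cv2.resize(c["image"][130:280,270:430],None,fx=4,fy=4))
E
```

```text
t 27.75 jig mm 68.76 91.85 z 0.1736 yaw 14.79 F [ 0.  -0.6 -0.2] tau [-0.06 -0.08 -0.02]
```

View pics/s3.png

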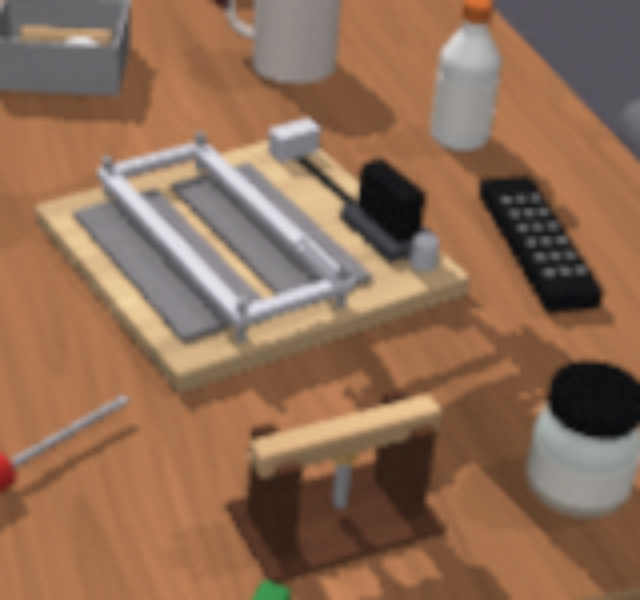

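The lock carriage is against the round post at (425,250), the frame is raised, and the creaser hangs at (345,435). I'm handing in.

```bash
python3 -c "
from cell import env
print(env.finish_job())"
```

```text
the job is handed in; nothing more can be done
None
```

The joint is creased along its whole length, the creaser hangs back in its stand, the lock grip is at its round-post stop, and the job was handed in at 27.8 s with no verdict returned.

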